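# Spin-check the dust fan

## Robot

A 6-joint arm with a two-finger parallel gripper is mounted at the origin on the work surface. World frame = base frame: x ahead of the robot, y to its left, z up, the work surface at z = 0. Lengths are in m, angles in rad, forces in N, time in s.
With the tool pointing down it reaches from about 0.375 to 0.9 m from the base axis. Payload 3.1 kg.
Tool frame: the origin (TCP) lies midway between the tips of the shut fingers; the grasp point (between the pads) lies 19 mm behind it (manip.grasp_offset is the distance from the TCP to the grasp point, in m); z points along the fingers, y is the line along which they close (so a half turn about z gives the same grasp; the last joint's range is limited). The gripper opens to 85 mm and grips with 20 to 120 N. Pads are 22 mm wide; open, the fingers measure 114 mm over their backs; the gripper's body (76 mm by 85 mm) begins 54 mm behind the grasp point. The pads swing forward as they close: fully open they stand 13 mm farther back than shut.
Start: joints at [-1.403, 0.527, 1.433, -0, 1.181, -0.178], TCP at [0.212, -0.588, 0.231] pointing down, gripper open.
Joint ranges: [-3.08, 3.08], [-0.75, 2.2], [0.22, 2.44], [-1.43, 4.57], [0, 2.65], [-2.85, 2.85]. Speed limits (rad/s): [2.79, 2.79, 3.14, 3.14, 3.14, 3.14].

## Interface

Orientations are given as a unit quaternion [x, y, z, w].
In Python, from station import sensors, cams, order, manip gives the robot as it stands.
- The arm moves only by the tool move_arm, never from a script. Its argument "targets" is a list of rows, each an object of numbers: "dx", "dy", "dz": the shift along the world's x, y, z normalised to -1 to 1, where 1 is 25 mm; "rx", "ry", "rz": the turn, a rotation vector about the world's x, y, z normalised to -1 to 1, where 1 is 30 degrees. A call has exactly 10 rows; each row shifts and turns the commanded pose from where the row before left it; what a row does not reach is not made up. A row lasts 1/8 s, in which the tool goes at most 62.5 mm and 10.7 degrees, less where a joint would pass 70% of its speed; a pose out of reach is approached as far as the arm can. A call with a number of a shift or a turn outside -1 to 1 is refused whole. A call with a gripper value outside its range is refused whole. "claw" is the opening in per cent of the stroke, from 0 (shut) to 100 (fully open), set as the call begins (left out, the last holds). The fingers move at their own pace and stop on an object; "newtons" is the grip in N (left out, the last holds). Time passes only in rows, so rows that do not move let the fingers close, or fill a call up. It gives the time, the measured TCP pose, the force, the opening and the grip force at its end, in the units of the state.
- sensors.sense(): the state, without advancing time (a new reading comes with each control period).
- cams.snapshot(name): name is "side" or "top" or "wrist"; returns the picture (400x640x3 uint8, red, green, blue); there is no depth.
- cams.camera_model(name): a dict with "fx", "fy", "cx", "cy" (pixels), "extrinsics" (4x4, takes a point from world to camera coordinates). Camera axes: x right, y down, z forward; pixel columns grow to the right and rows downward; lengths in m; the calibration is good to about 2 mm. A picture is of the moment at which its call begins: read the wrist's pose just before it. camera_model takes no time and is no camera call; for the wrist camera it gives the pose at the moment of the call.
- order.sign_off(): hands the job in; it is judged then, once.
The state is a dict: "t": time; "q": joint angles; "qd": joint speeds; "tau": joint torques, N m; "tcp_pos": TCP position; "tool_rot": TCP orientation; "force": force on the tool from outside, world axes, zero at the start; "ft_torque": the same for the moment, N m; "finger_gap": opening from 0.0 (shut) to 1.0 (fully open); "gripper_force": force on a finger pad.
Only numpy, scipy, OpenCV 4.12 (cv2) and the standard library are available. Lean on these libraries where they do the work, as an engineer would, in place of code of your own. Each camera call takes 0.05 s, during which the arm holds its last target. There are 200 camera calls.

## Task

Check by hand that the dust fan turns freely: swing its clear guard right up, take the orange transport chock out of the fan and leave it in the yellow tray, then flick the fan's rotor so that it keeps turning on its own, untouched, for at least two seconds. Wait with the guard open until the rotor has stopped, then shut the guard fully again. Leave the other things on the bench where they are.

Things in the scene. Friction and masses are not known exactly. Their poses are not given: they have to be found in the camera images.
- fan: dust-fan unit, fixed: a grey plinth 230 x 230 x 30 mm with a blue square casing, open on top, 220 x 220 mm outside, walls 6 mm, inner floor 36 mm and rim 88 mm above the bench. Origin at the centre of the plinth's underside, on the bench and on the rotor's upright axis; z up; x points from the guard's knob side to its hinge side, y along the hinge
- guard (a joint): the fan's guard, a shallow yellow-framed cover with a clear top, 220 x 220 mm and 27 mm high, open below, 0.3 kg, lying on the casing's rim, hinged along the fan's +x rim. Angle in rad: 0 shut, growing as it swings up, 1.57 upright, stop at 1.8. The hinge is stiff (about 0.45 N m) and the guard stays at any angle where it is left
- guard_knob (a point): centre of the guard's black knob: a cylinder 30 mm long, 20 mm in diameter, lying along the hinge direction (y), flat ends, its centre 30 mm above the guard's top on a thin stem. Shut: 75 mm from the rotor's axis toward the fan's -x, 146 mm above the bench. Pinched by its ends it pivots between the pads as the guard swings. Axes of the guard: x to the hinge, z out of the top face
- guard_hinge (a point): point on the guard's hinge axis, at the middle of the fan's +x rim, 110 mm from the rotor's axis, 89 mm above the bench. When shut the knob's centre lies 185 mm from it toward the fan's -x and 57 mm higher; with the guard upright the knob is beyond the hinge, on the far side
- rotor (a joint): turn of the fan's rotor about its upright axis, in rad, counter-clockwise from above positive, not wrapped; either way is good. On its bearing, untouched, it slows each second by about 0.2 rad/s plus two thirds of its speed: flicked to 3 rad/s it coasts 3.5 s before it stands still, from 8 rad/s about 5 s
- impeller: the rotor itself, aluminium, about 0.7 kg: a hub 48 mm in diameter and three flat upright radial paddles with red ends, 120 degrees apart, 6 mm thick, reaching 80 mm from the axis, their top edges 76 mm and lower edges 40 mm above the bench. Origin on the axis, 30 mm above the bench; its x axis points along one paddle
- chock: orange transport chock, a block 40 x 30 mm, 72 mm tall, about 0.13 kg, standing loose on the casing's floor between two paddles, on the knob side about 54 mm from the axis; it blocks the rotor. Origin at the centre of its underside, z up, x along its 40 mm side (about radial), y along its 30 mm side. Its top is 108 mm above the bench, 32 mm above the paddles and 20 mm above the rim
- chock_mid (a point): centre of the chock
- yellow_tray: yellow open tray, empty, fixed, 170 (x) x 130 (y) x 45 mm high, walls and floor 4 mm; origin at the centre of its underside on the bench
- grey_tray: grey open tray of the same size, fixed, with a spool in it; not the one to use. Origin at the centre of its underside
- spool: bystander: wooden spool, 60 mm in diameter and 60 mm tall, standing in the grey tray; origin at the centre of its underside
- hammer: bystander: hammer 260 mm long with a wooden handle; origin at its mid length, on the bench, head towards its +x
- cutter: bystander: yellow cutter 140 x 24 x 12 mm lying along its x; origin at the centre of its underside
- template: bystander: red U-shaped plastic template, about 150 x 120 x 5 mm, lying flat; origin near the middle of its long bar
- rivet_jar: bystander: jar 64 mm in diameter and 85 mm tall; origin at the centre of its underside
- mug: bystander: blue mug 80 mm in diameter and 90 mm tall, handle at its +y; origin at the centre of its underside
- screwdriver: bystander: screwdriver 200 mm long with a red handle, lying along its x; origin at its mid length
Things that resemble listed ones, but are neither listed nor needed, are in the scene too. Of the things shaped like the yellow_tray, the yellow one is meant.

How it is judged:
On the way, in this order (a step that is already met when the one before it is completed fails the run):
1. the guard is swung up (more than 1.2 rad) (value of joint guard above 1.2 rad), for 0.2 s.
2. the chock lies released and at rest in the yellow tray (x of chock_mid in the frame of yellow_tray between -0.081 and 0.081 m and y of chock_mid in the frame of yellow_tray between -0.061 and 0.061 m and height (world z) of chock_mid below 0.055 m and linear speed of chock below 0.03 m/s and contact force between chock and the fingers below 0.1 N), for 0.2 s.
3. with the guard up, the rotor turns untouched, faster than 0.3 rad/s either way, for two seconds on end (contact force between impeller and anything else below 0.05 N and (velocity of joint rotor above 0.3 rad/s or velocity of joint rotor below -0.3 rad/s) and value of joint guard above 1.2 rad), for 2 s.
4. the rotor has stopped while the guard is still up (velocity of joint rotor between -0.05 and 0.05 rad/s and value of joint guard above 1 rad), for 0.2 s.
At the end, for the whole second after the job is handed in: The guard is shut (within 0.05 rad), the rotor is at rest under it, and the chock rests inside the yellow tray, its centre within the tray's walls and less than 55 mm above the bench (value of joint guard below 0.05 rad and velocity of joint rotor between -0.1 and 0.1 rad/s and x of chock_mid in the frame of yellow_tray between -0.081 and 0.081 m and y of chock_mid in the frame of yellow_tray between -0.061 and 0.061 m and height (world z) of chock_mid below 0.055 m and linear speed of chock below 0.03 m/s); the robot touches nothing.
It fails at once if a bystander is shifted by more than 40 mm (distance of any of spool, hammer, cutter, template, rivet_jar, mug, screwdriver from where it was at the start of the episode above 0.04 m).
It also fails if it takes over 72 s, if anything falls off the work surface, if the arm or the gripper's body presses on something with over 40 N, if the wrist force passes 120 N, or if a joint passes its speed limit or range.

## Working session

There is one attempt and no reset: what is moved stays moved. The work goes in short steps, Python scripts to look and compute and a tool call to move; the robot and the scene stay as the last step left them, time stands still between calls to the robot, and variables do not carry over. Pictures are saved under pics/ and viewed, at most 10 in all, crops included, and the job is handed in when it is done.

Besides the shell and the picture viewer there is one more tool, called after "Emit:" as a command line: name --argument value ..., lists and objects as JSON in quotes. move_arm: Moves the arm, as the interface text tells. Scaled input: -1 to 1 covers 25 mm each way for a shift and 30 degrees each way for a turn. Its arguments: {"type":"object","properties":{"targets":{"type":"array"},"claw":{"type":"number"},"newtons":{"type":"number"}},"required":["targets"]}

```bash
ls; mkdir -p pics
python3 - <<'E'
from station import sensors,cams
import cv2,numpy as np
for n in("top","side"):
    cv2.imwrite(f"pics/{n}0.png",cams.snapshot(n)[:,:,::-1])
    m=cams.camera_model(n);print(n,m["fx"],m["cx"],m["cy"],np.round(m["extrinsics"],3).tolist())
s=sensors.sense();print(s["t"],s["tool_rot"],s["tcp_pos"])
E
```

```text
pics
top 478.97395572344317 320.18883994657824 204.86922151328514 [[0.001, -1.0, -0.007, -0.011], [-0.998, -0.0, -0.069, 0.496], [0.069, 0.008, -0.998, 1.525], [0.0, 0.0, 0.0, 1.0]]
side 407.872684782244 316.4985512741906 201.45345667289385 [[-0.881, -0.474, -0.013, 0.43], [-0.277, 0.536, -0.797, 0.248], [0.385, -0.699, -0.603, 1.23], [0.0, 0.0, 0.0, 1.0]]
0.1 [ 9.85003682e-01  1.72530403e-01  1.83762029e-05 -1.00285369e-03] [ 0.2123585  -0.58712269  0.23040787]
```

View pics/top0.png

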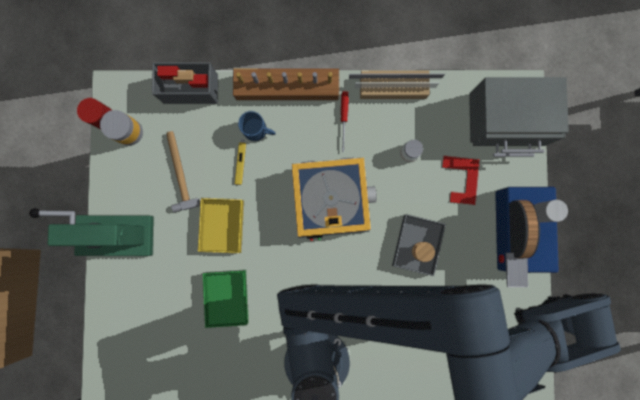

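View pics/side0.png

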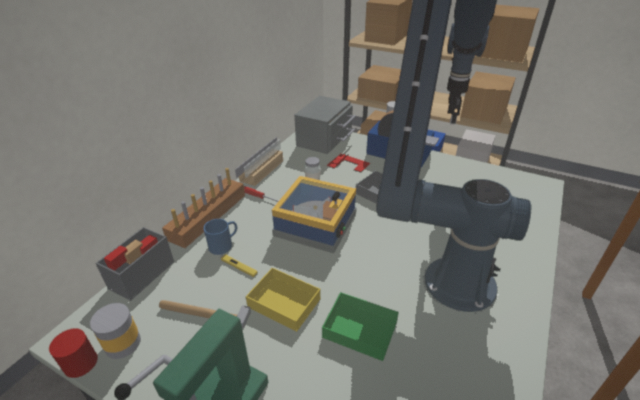

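The top view shows two tray candidates near each other: yellow at (221,225) and green at (225,298), plus grey with the spool at (418,245). The yellow one fits. The fan is at (331,197) with its knob and chock side toward the robot, near (334,215). I'll check this in an enlarged crop.

```bash
cat > h.py <<'E'
import cv2,numpy as np
from station import sensors,cams
def pix2w(n,u,v,z,m=None):
    m=m or cams.camera_model(n);E=np.array(m["extrinsics"]);R,t=E[:3,:3],E[:3,3]
    d=R.T@np.array([(u-m["cx"])/m["fx"],(v-m["cy"])/m["fy"],1]);c=-R.T@t
    return c+d*(z-c[2])/d[2]
def w2pix(n,p,m=None):
    m=m or cams.camera_model(n);E=np.array(m["extrinsics"]);q=E[:3,:3]@np.array(p)+E[:3,3]
    return m["fx"]*q[0]/q[2]+m["cx"],m["fy"]*q[1]/q[2]+m["cy"]
E
python3 - <<'E'
from h import *
im=cv2.imread("pics/top0.png")
cv2.imwrite("pics/crop0.png",cv2.resize(im[145:265,190:390],None,fx=4,fy=4,interpolation=cv2.INTER_CUBIC))
h=cv2.cvtColor(im,cv2.COLOR_BGR2HSV)
y=cv2.inRange(h,(15,120,90),(35,255,255))
for nm,(a,b,c,d),z in(("tray",(190,260,195,250),.045),("guard",(150,242,285,378),.115)):
    k=np.zeros_like(y);k[a:b,c:d]=y[a:b,c:d]
    n,l,st,_=cv2.connectedComponentsWithStats(k);i=1+st[1:,4].argmax()
    p=np.argwhere(l==i)[:,::-1].astype(np.float32)
    r=cv2.minAreaRect(p);bx=cv2.boxPoints(r)
    W=np.array([pix2w("top",*q,z) for q in bx]);print(nm,r,W.round(3).tolist(),W.mean(0).round(3))
    e=np.diff(np.vstack([W,W[:1]]),axis=0);print(np.linalg.norm(e,axis=1).round(3),np.degrees(np.arctan2(e[:,1],e[:,0])).round(1))
E
```

```text
tray ((220.124755859375, 225.5052032470703), (42.92108917236328, 52.70426559448242), 2.38594388961792) [[0.349, 0.375, 0.045], [0.515, 0.371, 0.045], [0.509, 0.235, 0.045], [0.343, 0.239, 0.045]] [0.429 0.305 0.045]
[0.166 0.136 0.166 0.135] [ -1.4 -92.4 178.3  87.7]
guard ((330.43853759765625, 196.8237762451172), (72.7001953125, 72.79073333740234), 84.80557250976562) [[0.613, 0.077, 0.115], [0.634, -0.142, 0.115], [0.414, -0.161, 0.115], [0.394, 0.057, 0.115]] [ 0.514 -0.042  0.115]
[0.221 0.22  0.218 0.22 ] [ -84.8 -175.2   95.2    5.4]
```

View pics/crop0.png

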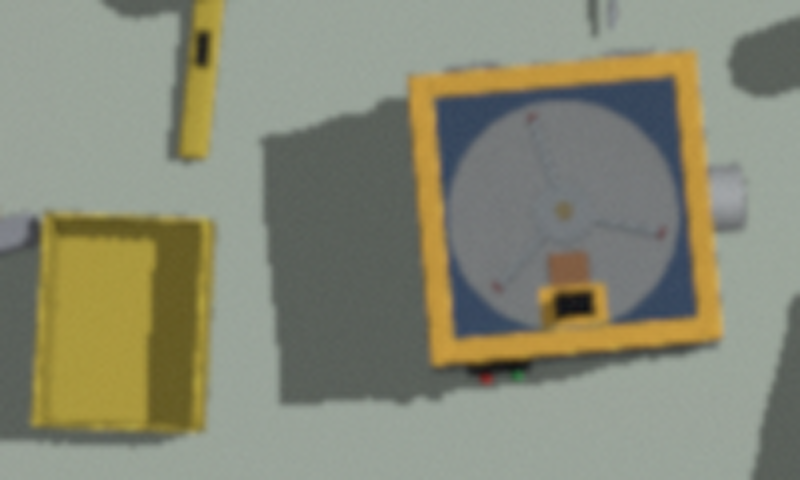

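The crop confirms the yellow tray (centre about (0.429, 0.305), 166 x 136 mm) and the fan (centre about (0.514, -0.042), 220 mm edges, yaw about +5.3°). The black knob at crop (574,303) and the orange chock at (568,268) are on the robot's side. I'm moving toward the knob, expected at (0.439, -0.049, 0.146).

Emit:
move_arm --targets '[{"dx":0.4,"dy":1,"rz":-0.025},{"dx":0.4,"dy":1,"rz":-0.025},{"dx":0.4,"dy":1,"rz":-0.025},{"dx":0.4,"dy":1,"rz":-0.025},{"dx":0.4,"dy":1,"rz":-0.025},{"dx":0.4,"dy":1,"rz":-0.025},{"dx":0.4,"dy":1,"rz":-0.025},{"dx":0.4,"dy":1,"rz":-0.025},{"dx":0.4,"dy":1,"rz":-0.025},{"dx":0.4,"dy":1,"rz":-0.025}]' --claw 80 --newtons 50

```text
schema error: expected keys dx, dy, dz, rx, ry, rz
```

Emit:
move_arm --targets '[{"dx":0.4,"dy":1,"rz":-0.025},{"dx":0.4,"dy":1,"rz":-0.025},{"dx":0.4,"dy":1,"rz":-0.025},{"dx":0.4,"dy":1,"rz":-0.025},{"dx":0.4,"dy":1,"rz":-0.025},{"dx":0.4,"dy":1,"rz":-0.025},{"dx":0.4,"dy":1,"rz":-0.025},{"dx":0.4,"dy":1,"rz":-0.025},{"dx":0.4,"dy":0.8,"rz":-0.025},{"dx":0.4,"dy":0.6,"rz":-0.012}]'

```text
schema error: expected keys dx, dy, dz, rx, ry, rz
```

Run:
```python
from h import *
s=sensors.sense();print(s["t"],s["tcp_pos"],s["tool_rot"],s["q"],s["force"])
m=cams.camera_model("wrist")
im=cams.snapshot("wrist")[:,:,::-1];cv2.imwrite("pics/w1.png",im)
print(m["fx"],np.round(m["extrinsics"],3).tolist())
print("expect knob",w2pix("wrist",[.439,-.049,.146],m))
print("top knob",pix2w("top",333.5,220.75,.146),"chock top?",pix2w("top",332,210,.108))
```

```text
0.1 [ 0.2123585  -0.58712269  0.23040787] [ 9.85003682e-01  1.72530403e-01  1.83762029e-05 -1.00285369e-03] [-1.40249101e+00  5.28402867e-01  1.43379109e+00  2.86846396e-05
  1.18140457e+00 -1.78501816e-01] [ 0.1917762   0.25372277 -0.32267094]
300.7711037726265 [[0.339, -0.941, -0.003, -0.624], [-0.905, -0.328, 0.27, -0.035], [-0.255, -0.089, -0.963, 0.379], [0.0, 0.0, 0.0, 1.0]]
expect knob (np.float64(-669.6196966248749), np.float64(-667.0777672409796))
top knob [ 0.44002018 -0.05092139  0.146     ] chock top? [ 0.47390836 -0.04719595  0.108     ]
```

View pics/w1.png

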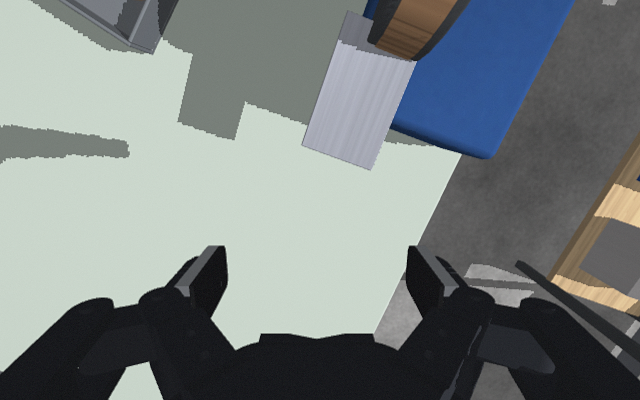

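The moves were refused because every row needs all six keys, so the arm hasn't moved. This picture only shows the start area, with the fingers at rows 240-400. I'll resend with full rows.

Emit:
move_arm --targets '[{"dx":0.4,"dy":1,"dz":0,"rx":0,"ry":0,"rz":-0.025},{"dx":0.4,"dy":1,"dz":0,"rx":0,"ry":0,"rz":-0.025},{"dx":0.4,"dy":1,"dz":0,"rx":0,"ry":0,"rz":-0.025},{"dx":0.4,"dy":1,"dz":0,"rx":0,"ry":0,"rz":-0.025},{"dx":0.4,"dy":1,"dz":0,"rx":0,"ry":0,"rz":-0.025},{"dx":0.4,"dy":1,"dz":0,"rx":0,"ry":0,"rz":-0.025},{"dx":0.4,"dy":1,"dz":0,"rx":0,"ry":0,"rz":-0.025},{"dx":0.4,"dy":1,"dz":0,"rx":0,"ry":0,"rz":-0.025},{"dx":0.4,"dy":1,"dz":0,"rx":0,"ry":0,"rz":-0.025},{"dx":0.4,"dy":1,"dz":0,"rx":0,"ry":0,"rz":-0.025}]' --claw 80 --newtons 50

```text
t: 1.4
tcp_pos: [0.3126, -0.3368, 0.2312]
tool_rot: [0.994, 0.107, -0.0, -0.0]
force: [-0.5, 0.3, 0.5]
finger_gap: 0.804
gripper_force: 0.0
```

Emit:
move_arm --targets '[{"dx":0.4,"dy":1,"dz":0,"rx":0,"ry":0,"rz":-0.025},{"dx":0.4,"dy":1,"dz":0,"rx":0,"ry":0,"rz":-0.025},{"dx":0.4,"dy":1,"dz":0,"rx":0,"ry":0,"rz":-0.025},{"dx":0.4,"dy":1,"dz":0,"rx":0,"ry":0,"rz":-0.025},{"dx":0.4,"dy":1,"dz":0,"rx":0,"ry":0,"rz":-0.025},{"dx":0.4,"dy":1,"dz":0,"rx":0,"ry":0,"rz":-0.025},{"dx":0.4,"dy":1,"dz":0,"rx":0,"ry":0,"rz":-0.025},{"dx":0.4,"dy":1,"dz":0,"rx":0,"ry":0,"rz":-0.025},{"dx":0.4,"dy":0.8,"dz":0,"rx":0,"ry":0,"rz":-0.025},{"dx":0.4,"dy":0.6,"dz":0,"rx":0,"ry":0,"rz":-0.012}]'

```text
t: 2.65
tcp_pos: [0.4125, -0.1017, 0.2312]
tool_rot: [0.999, 0.046, -0.0, -0.0]
force: [0.4, -0.8, 0.0]
finger_gap: 0.8
gripper_force: 0.0
```

Run:
```python
from h import *
s=sensors.sense();print(s["t"],s["tcp_pos"],s["tool_rot"],s["q"],s["force"])
m=cams.camera_model("wrist")
im=cams.snapshot("wrist")[:,:,::-1];cv2.imwrite("pics/w2.png",im)
print(m["fx"],np.round(m["extrinsics"],3).tolist())
print("expect knob",w2pix("wrist",[.439,-.049,.146],m))
```

```text
2.65 [ 0.41245644 -0.1017171   0.23121596] [ 9.98938557e-01  4.60617984e-02 -2.04474494e-04 -1.68627581e-04] [-5.06200246e-01  2.58919505e-01  1.90934321e+00  8.77443533e-05
  9.73855029e-01  9.72390532e-01] [ 0.3534734  -0.75815471  0.01796497]
300.7711037726265 [[0.092, -0.996, -0.002, -0.139], [-0.959, -0.089, 0.271, 0.351], [-0.27, -0.023, -0.963, 0.487], [0.0, 0.0, 0.0, 1.0]]
expect knob (np.float64(249.93500114098538), np.float64(164.20163707125624))
```

View pics/w2.png

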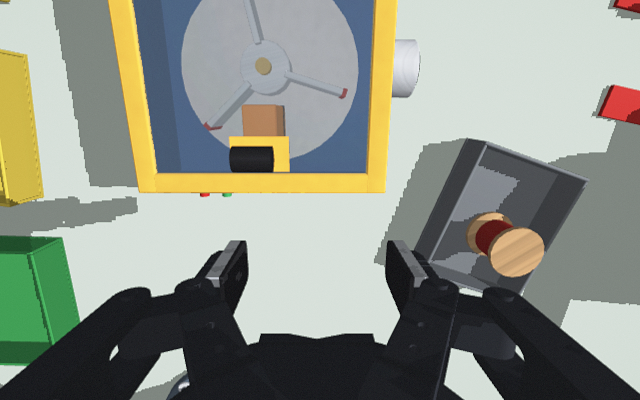

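The knob spans columns 230-274 and rows 146-171, centre about (252,159), which puts it near (0.441, -0.051) and agrees with the top view. The spool stands in the grey tray on the right, clear of the path. I'm going down onto the knob.

Emit:
move_arm --targets '[{"dx":0.4,"dy":0.7,"dz":0,"rx":0,"ry":0,"rz":0},{"dx":0.4,"dy":0.7,"dz":0,"rx":0,"ry":0,"rz":0},{"dx":0.36,"dy":0.64,"dz":-0.6,"rx":0,"ry":0,"rz":0},{"dx":0,"dy":0,"dz":-0.7,"rx":0,"ry":0,"rz":0},{"dx":0,"dy":0,"dz":-0.7,"rx":0,"ry":0,"rz":0},{"dx":0,"dy":0,"dz":-0.7,"rx":0,"ry":0,"rz":0},{"dx":0,"dy":0,"dz":-0.7,"rx":0,"ry":0,"rz":0},{"dx":0,"dy":0,"dz":-0.5,"rx":0,"ry":0,"rz":0},{"dx":0,"dy":0,"dz":-0.22,"rx":0,"ry":0,"rz":0},{"dx":0,"dy":0,"dz":0,"rx":0,"ry":0,"rz":0}]'

```text
t: 3.95
tcp_pos: [0.4414, -0.0518, 0.1282]
tool_rot: [0.999, 0.046, -0.0, -0.0]
force: [0.1, 0.2, 0.2]
finger_gap: 0.799
gripper_force: 0.0
```

Emit:
move_arm --targets '[{"dx":0,"dy":0,"dz":0,"rx":0,"ry":0,"rz":0},{"dx":0,"dy":0,"dz":0,"rx":0,"ry":0,"rz":0},{"dx":0,"dy":0,"dz":0,"rx":0,"ry":0,"rz":0},{"dx":0,"dy":0,"dz":0,"rx":0,"ry":0,"rz":0},{"dx":0,"dy":0,"dz":0,"rx":0,"ry":0,"rz":0},{"dx":0,"dy":0,"dz":0,"rx":0,"ry":0,"rz":0},{"dx":0,"dy":0,"dz":0,"rx":0,"ry":0,"rz":0},{"dx":0,"dy":0,"dz":0,"rx":0,"ry":0,"rz":0},{"dx":0,"dy":0,"dz":0,"rx":0,"ry":0,"rz":0},{"dx":0,"dy":0,"dz":0,"rx":0,"ry":0,"rz":0}]' --claw 20 --newtons 50

```text
t: 5.2
tcp_pos: [0.4415, -0.05, 0.1292]
tool_rot: [0.999, 0.045, 0.001, -0.001]
force: [0.5, 7.8, 6.7]
finger_gap: 0.339
gripper_force: 49.2
```

Run:
```python
from h import *
# arc: hinge to knob, radius vec (-.185,.057) in fan frame; world shift in 25mm units
a=np.radians(5.3);ux=np.array([np.cos(a),np.sin(a)])
f=lambda th:(-.185*np.cos(th)+.057*np.sin(th), .185*np.sin(th)+.057*np.cos(th))
N=17;prev=np.array(f(0))
for th in np.linspace(0,1.55,N+1)[1:]:
    c=np.array(f(th));d=(c-prev)/.025;prev=c;print(round(th,2),(d[0]*ux).round(2),d[1].round(2))
```

```text
0.09 [0.24 0.02] 0.66
0.18 [0.3  0.03] 0.64
0.27 [0.35 0.03] 0.61
0.36 [0.41 0.04] 0.58
0.46 [0.46 0.04] 0.54
0.55 [0.5  0.05] 0.49
0.64 [0.55 0.05] 0.44
0.73 [0.58 0.05] 0.39
0.82 [0.62 0.06] 0.34
0.91 [0.65 0.06] 0.28
1.0 [0.67 0.06] 0.22
1.09 [0.69 0.06] 0.16
1.19 [0.7  0.06] 0.09
1.28 [0.7  0.07] 0.03
1.37 [0.7  0.07] -0.04
1.46 [0.7  0.06] -0.1
1.55 [0.68 0.06] -0.16
```

The knob is gripped (gap about 29 mm). I'm now swinging the guard along its arc.

Emit:
move_arm --targets '[{"dx":0.24,"dy":0.02,"dz":0.66,"rx":0,"ry":0,"rz":0},{"dx":0.3,"dy":0.03,"dz":0.64,"rx":0,"ry":0,"rz":0},{"dx":0.35,"dy":0.03,"dz":0.61,"rx":0,"ry":0,"rz":0},{"dx":0.41,"dy":0.04,"dz":0.58,"rx":0,"ry":0,"rz":0},{"dx":0.46,"dy":0.04,"dz":0.54,"rx":0,"ry":0,"rz":0},{"dx":0.5,"dy":0.05,"dz":0.49,"rx":0,"ry":0,"rz":0},{"dx":0.55,"dy":0.05,"dz":0.44,"rx":0,"ry":0,"rz":0},{"dx":0.58,"dy":0.05,"dz":0.39,"rx":0,"ry":0,"rz":0},{"dx":0.62,"dy":0.06,"dz":0.34,"rx":0,"ry":0,"rz":0},{"dx":0.65,"dy":0.06,"dz":0.28,"rx":0,"ry":0,"rz":0}]'

```text
t: 6.45
tcp_pos: [0.5534, -0.0398, 0.2512]
tool_rot: [0.999, 0.046, -0.006, -0.001]
force: [-5.2, 0.4, -3.2]
finger_gap: 0.339
gripper_force: 49.6
```

Emit:
move_arm --targets '[{"dx":0.67,"dy":0.06,"dz":0.22,"rx":0,"ry":0,"rz":0},{"dx":0.69,"dy":0.06,"dz":0.16,"rx":0,"ry":0,"rz":0},{"dx":0.7,"dy":0.06,"dz":0.09,"rx":0,"ry":0,"rz":0},{"dx":0.7,"dy":0.07,"dz":0.03,"rx":0,"ry":0,"rz":0},{"dx":0.7,"dy":0.07,"dz":-0.04,"rx":0,"ry":0,"rz":0},{"dx":0.7,"dy":0.06,"dz":-0.1,"rx":0,"ry":0,"rz":0},{"dx":0.68,"dy":0.06,"dz":-0.16,"rx":0,"ry":0,"rz":0},{"dx":0,"dy":0,"dz":0,"rx":0,"ry":0,"rz":0},{"dx":0,"dy":0,"dz":0,"rx":0,"ry":0,"rz":0},{"dx":0,"dy":0,"dz":0,"rx":0,"ry":0,"rz":0}]'

```text
t: 7.7
tcp_pos: [0.6788, -0.0285, 0.2582]
tool_rot: [0.999, 0.046, 0.001, -0.001]
force: [0.8, 5.9, 2.9]
finger_gap: 0.336
gripper_force: 49.8
```

Run:
```python
from h import *
for n in("top","side"): cv2.imwrite(f"pics/{n}1.png",cams.snapshot(n)[:,:,::-1])
a=cv2.imread("pics/top1.png")[130:270,230:430];b=cv2.imread("pics/side1.png")[110:250,230:430]
cv2.imwrite("pics/m1.png",cv2.resize(np.hstack([a,b]),None,fx=2,fy=2,interpolation=cv2.INTER_CUBIC))
```

```text
(no output)
```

View pics/m1.png

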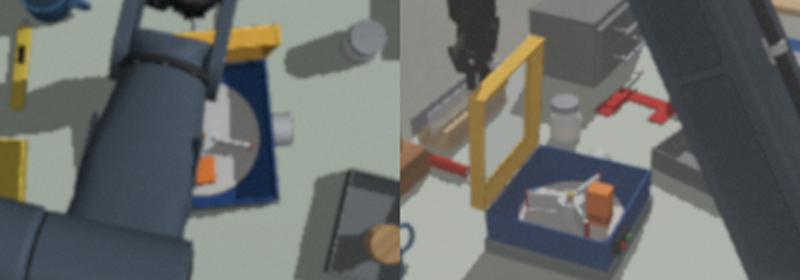

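The guard stands upright, and the chock sits orange on the knob side with the rotor exposed. I'm releasing, rising over the guard and coming back above the chock.

Emit:
move_arm --targets '[{"dx":0,"dy":0,"dz":0,"rx":0,"ry":0,"rz":0},{"dx":0,"dy":0,"dz":0,"rx":0,"ry":0,"rz":0},{"dx":0,"dy":0,"dz":0,"rx":0,"ry":0,"rz":0},{"dx":0,"dy":0,"dz":1,"rx":0,"ry":0,"rz":0},{"dx":0,"dy":0,"dz":1,"rx":0,"ry":0,"rz":0},{"dx":0,"dy":0,"dz":1,"rx":0,"ry":0,"rz":0},{"dx":0,"dy":0,"dz":1,"rx":0,"ry":0,"rz":0},{"dx":-0.7,"dy":0,"dz":0.2,"rx":0,"ry":0,"rz":0},{"dx":-1,"dy":0,"dz":0,"rx":0,"ry":0,"rz":0},{"dx":-1,"dy":0,"dz":0,"rx":0,"ry":0,"rz":0}]' --claw 70

```text
t: 9.05
tcp_pos: [0.6107, -0.0304, 0.3625]
tool_rot: [0.999, 0.046, -0.0, 0.0]
force: [-0.1, -1.4, 0.1]
finger_gap: 0.703
gripper_force: 0.0
```

Emit:
move_arm --targets '[{"dx":-1,"dy":0,"dz":0,"rx":0,"ry":0,"rz":0},{"dx":-1,"dy":-0.1,"dz":0,"rx":0,"ry":0,"rz":0},{"dx":-1,"dy":-0.1,"dz":0,"rx":0,"ry":0,"rz":0},{"dx":-1,"dy":-0.1,"dz":0,"rx":0,"ry":0,"rz":0},{"dx":-1,"dy":-0.1,"dz":-0.6,"rx":0,"ry":0,"rz":0},{"dx":-1,"dy":-0.1,"dz":-1,"rx":0,"ry":0,"rz":0},{"dx":-0.6,"dy":-0.2,"dz":-1,"rx":0,"ry":0,"rz":0},{"dx":0,"dy":-0.1,"dz":-1,"rx":0,"ry":0,"rz":0},{"dx":0,"dy":0,"dz":-1,"rx":0,"ry":0,"rz":0},{"dx":0,"dy":0,"dz":-0.4,"rx":0,"ry":0,"rz":0}]'

```text
t: 10.3
tcp_pos: [0.4457, -0.0501, 0.2365]
tool_rot: [0.999, 0.046, -0.001, -0.0]
force: [0.0, -0.5, 0.4]
finger_gap: 0.7
gripper_force: 0.0
```

Run:
```python
from h import *
s=sensors.sense();print(s["t"],s["tcp_pos"],s["force"])
m=cams.camera_model("wrist")
im=cams.snapshot("wrist")[:,:,::-1];cv2.imwrite("pics/w3.png",im)
h=cv2.cvtColor(im,cv2.COLOR_BGR2HSV)
o=cv2.inRange(h,(5,130,150),(16,255,255))
n,l,st,_=cv2.connectedComponentsWithStats(o);i=1+st[1:,4].argmax()
print(st[i]);c,_=cv2.findContours((l==i).astype(np.uint8),0,1)
p=cv2.approxPolyDP(max(c,key=len),4,True)[:,0];print([(q.tolist(),pix2w("wrist",*q,.108,m).round(4).tolist()) for q in p])
print(w2pix("wrist",[.514,-.042,.076],m))
```

```text
10.3 [ 0.44566939 -0.0500693   0.23653371] [ 0.02692651 -0.46947893  0.40668444]
[ 300  144   32   47 1470]
[([303, 144], [0.4865, -0.0348, 0.108]), ([301, 190], [0.4443, -0.0363, 0.108]), ([330, 190], [0.4467, -0.0631, 0.108]), ([329, 144], [0.4886, -0.0578, 0.108])]
(np.float64(314.11727549992526), np.float64(112.76618517816026))
```

View pics/w3.png

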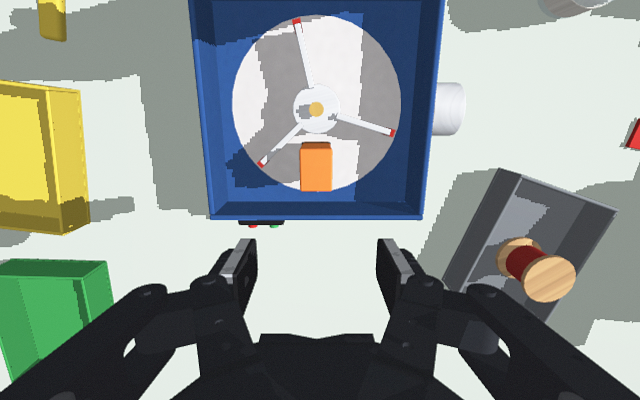

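The chock's top is at columns 301-330 and rows 150-190, so its centre is about (0.463, -0.049). The hub is at (316,109). Fingers stay above the paddles with the TCP at z = 0.081.

Emit:
move_arm --targets '[{"dx":0.35,"dy":0.04,"dz":-0.6,"rx":0,"ry":0,"rz":0},{"dx":0.34,"dy":0,"dz":-0.8,"rx":0,"ry":0,"rz":0},{"dx":0,"dy":0,"dz":-0.8,"rx":0,"ry":0,"rz":0},{"dx":0,"dy":0,"dz":-0.8,"rx":0,"ry":0,"rz":0},{"dx":0,"dy":0,"dz":-0.8,"rx":0,"ry":0,"rz":0},{"dx":0,"dy":0,"dz":-0.8,"rx":0,"ry":0,"rz":0},{"dx":0,"dy":0,"dz":-0.7,"rx":0,"ry":0,"rz":0},{"dx":0,"dy":0,"dz":-0.6,"rx":0,"ry":0,"rz":0},{"dx":0,"dy":0,"dz":-0.32,"rx":0,"ry":0,"rz":0},{"dx":0,"dy":0,"dz":0,"rx":0,"ry":0,"rz":0}]' --claw 58

```text
t: 11.6
tcp_pos: [0.4641, -0.049, 0.0817]
tool_rot: [0.999, 0.046, -0.0, -0.0]
force: [0.2, -0.5, 0.0]
finger_gap: 0.578
gripper_force: 0.0
```

Emit:
move_arm --targets '[{"dx":0,"dy":0,"dz":0,"rx":0,"ry":0,"rz":0},{"dx":0,"dy":0,"dz":0,"rx":0,"ry":0,"rz":0},{"dx":0,"dy":0,"dz":0,"rx":0,"ry":0,"rz":0},{"dx":0,"dy":0,"dz":0,"rx":0,"ry":0,"rz":0},{"dx":0,"dy":0,"dz":0,"rx":0,"ry":0,"rz":0},{"dx":0,"dy":0,"dz":0.2,"rx":0,"ry":0,"rz":0},{"dx":0,"dy":0,"dz":0.5,"rx":0,"ry":0,"rz":0},{"dx":0,"dy":0,"dz":0.8,"rx":0,"ry":0,"rz":0},{"dx":0,"dy":0,"dz":1,"rx":0,"ry":0,"rz":0},{"dx":0,"dy":0,"dz":1,"rx":0,"ry":0,"rz":0}]' --claw 20 --newtons 50

```text
t: 12.85
tcp_pos: [0.4633, -0.0489, 0.1708]
tool_rot: [0.999, 0.046, -0.0, -0.0]
force: [-0.0, -0.8, -0.8]
finger_gap: 0.343
gripper_force: 49.6
```

The chock is held and lifted clear of the rim. I'm carrying it to the yellow tray at (0.429, 0.305).

Emit:
move_arm --targets '[{"dx":0,"dy":0.5,"dz":0.4,"rx":0,"ry":0,"rz":0},{"dx":0,"dy":1,"dz":0,"rx":0,"ry":0,"rz":0},{"dx":-0.1,"dy":1,"dz":0,"rx":0,"ry":0,"rz":0},{"dx":-0.15,"dy":1,"dz":0,"rx":0,"ry":0,"rz":0},{"dx":-0.15,"dy":1,"dz":0,"rx":0,"ry":0,"rz":0},{"dx":-0.15,"dy":1,"dz":0,"rx":0,"ry":0,"rz":0},{"dx":-0.15,"dy":1,"dz":0,"rx":0,"ry":0,"rz":0},{"dx":-0.15,"dy":1,"dz":0,"rx":0,"ry":0,"rz":0},{"dx":-0.15,"dy":1,"dz":0,"rx":0,"ry":0,"rz":0},{"dx":-0.15,"dy":1,"dz":0,"rx":0,"ry":0,"rz":0}]'

```text
t: 14.1
tcp_pos: [0.4337, 0.1899, 0.1792]
tool_rot: [0.999, 0.046, -0.001, 0.0]
force: [-0.2, 0.5, -0.7]
finger_gap: 0.341
gripper_force: 49.6
```

Emit:
move_arm --targets '[{"dx":-0.15,"dy":1,"dz":0,"rx":0,"ry":0,"rz":0},{"dx":-0.06,"dy":1,"dz":0,"rx":0,"ry":0,"rz":0},{"dx":0,"dy":1,"dz":0,"rx":0,"ry":0,"rz":0},{"dx":0,"dy":1,"dz":-0.3,"rx":0,"ry":0,"rz":0},{"dx":0,"dy":0.7,"dz":-0.8,"rx":0,"ry":0,"rz":0},{"dx":0,"dy":0,"dz":-0.9,"rx":0,"ry":0,"rz":0},{"dx":0,"dy":0,"dz":-0.9,"rx":0,"ry":0,"rz":0},{"dx":0,"dy":0,"dz":-0.8,"rx":0,"ry":0,"rz":0},{"dx":0,"dy":0,"dz":-0.7,"rx":0,"ry":0,"rz":0},{"dx":0,"dy":0,"dz":-0.5,"rx":0,"ry":0,"rz":0}]'

```text
t: 15.35
tcp_pos: [0.4285, 0.3062, 0.0559]
tool_rot: [0.999, 0.046, -0.001, 0.0]
force: [-0.1, -0.1, -0.5]
finger_gap: 0.337
gripper_force: 49.6
```

Emit:
move_arm --targets '[{"dx":0,"dy":0,"dz":-0.1,"rx":0,"ry":0,"rz":0},{"dx":0,"dy":0,"dz":-0.06,"rx":0,"ry":0,"rz":0},{"dx":0,"dy":0,"dz":0,"rx":0,"ry":0,"rz":0},{"dx":0,"dy":0,"dz":0,"rx":0,"ry":0,"rz":0},{"dx":0,"dy":0,"dz":0,"rx":0,"ry":0,"rz":0},{"dx":0,"dy":0,"dz":0,"rx":0,"ry":0,"rz":0},{"dx":0,"dy":0,"dz":0,"rx":0,"ry":0,"rz":0},{"dx":0,"dy":0,"dz":0,"rx":0,"ry":0,"rz":0},{"dx":0,"dy":0,"dz":0,"rx":0,"ry":0,"rz":0},{"dx":0,"dy":0,"dz":0,"rx":0,"ry":0,"rz":0}]'

```text
t: 16.6
tcp_pos: [0.4297, 0.306, 0.053]
tool_rot: [0.999, 0.046, -0.0, 0.0]
force: [0.7, 0.2, -1.1]
finger_gap: 0.339
gripper_force: 49.6
```

Emit:
move_arm --targets '[{"dx":0,"dy":0,"dz":0,"rx":0,"ry":0,"rz":0},{"dx":0,"dy":0,"dz":0,"rx":0,"ry":0,"rz":0},{"dx":0,"dy":0,"dz":0,"rx":0,"ry":0,"rz":0},{"dx":0,"dy":0,"dz":0,"rx":0,"ry":0,"rz":0},{"dx":0,"dy":0,"dz":0.4,"rx":0,"ry":0,"rz":0},{"dx":0,"dy":0,"dz":0.8,"rx":0,"ry":0,"rz":0},{"dx":0,"dy":0,"dz":1,"rx":0,"ry":0,"rz":0},{"dx":0,"dy":0,"dz":1,"rx":0,"ry":0,"rz":0},{"dx":0,"dy":0,"dz":1,"rx":0,"ry":0,"rz":0},{"dx":0,"dy":0,"dz":1,"rx":0,"ry":0,"rz":0}]' --claw 60

```text
t: 17.85
tcp_pos: [0.4296, 0.306, 0.1846]
tool_rot: [0.999, 0.046, 0.0, -0.0]
force: [-0.0, 0.1, 0.2]
finger_gap: 0.6
gripper_force: 0.0
```

Emit:
move_arm --targets '[{"dx":0,"dy":-1,"dz":0.8,"rx":0,"ry":0,"rz":0},{"dx":0,"dy":-1,"dz":0.8,"rx":0,"ry":0,"rz":0},{"dx":0,"dy":-1,"dz":0.5,"rx":0,"ry":0,"rz":0},{"dx":0.1,"dy":-1,"dz":0,"rx":0,"ry":0,"rz":0},{"dx":0.1,"dy":-1,"dz":0,"rx":0,"ry":0,"rz":0},{"dx":0.1,"dy":-1,"dz":0,"rx":0,"ry":0,"rz":0},{"dx":0.1,"dy":-1,"dz":0,"rx":0,"ry":0,"rz":0},{"dx":0.1,"dy":-1,"dz":0,"rx":0,"ry":0,"rz":0},{"dx":0.1,"dy":-1,"dz":0,"rx":0,"ry":0,"rz":0},{"dx":0.1,"dy":-1,"dz":0,"rx":0,"ry":0,"rz":0}]'

```text
t: 19.1
tcp_pos: [0.447, 0.0552, 0.2362]
tool_rot: [0.999, 0.046, 0.0, 0.0]
force: [0.0, -0.4, 0.6]
finger_gap: 0.6
gripper_force: 0.0
```

Emit:
move_arm --targets '[{"dx":0.1,"dy":-1,"dz":0,"rx":0,"ry":0,"rz":0},{"dx":0.1,"dy":-1,"dz":0,"rx":0,"ry":0,"rz":0},{"dx":0.1,"dy":-1,"dz":0,"rx":0,"ry":0,"rz":0},{"dx":0.1,"dy":-1,"dz":0,"rx":0,"ry":0,"rz":0},{"dx":0.1,"dy":-0.8,"dz":0,"rx":0,"ry":0,"rz":0},{"dx":0,"dy":-0.5,"dz":0,"rx":0,"ry":0,"rz":0},{"dx":0,"dy":0,"dz":0,"rx":0,"ry":0,"rz":0},{"dx":0,"dy":0,"dz":0,"rx":0,"ry":0,"rz":0},{"dx":0,"dy":0,"dz":0,"rx":0,"ry":0,"rz":0},{"dx":0,"dy":0,"dz":0,"rx":0,"ry":0,"rz":0}]' --claw 0

```text
t: 20.35
tcp_pos: [0.4596, -0.076, 0.2355]
tool_rot: [0.999, 0.046, -0.0, -0.0]
force: [0.9, -0.1, -0.2]
finger_gap: -0.003
gripper_force: 0.0
```

Run:
```python
from h import *
s=sensors.sense();print(s["t"],s["tcp_pos"],s["q"])
m=cams.camera_model("wrist")
im=cams.snapshot("wrist")[:,:,::-1];cv2.imwrite("pics/w4.png",im)
h=cv2.cvtColor(im,cv2.COLOR_BGR2HSV)
o=cv2.inRange(h,(0,120,90),(6,255,255))|cv2.inRange(h,(174,120,90),(180,255,255))
n,l,st,ce=cv2.connectedComponentsWithStats(o)
c=np.array([.516,-.043])
for i in range(1,n):
    p=pix2w("wrist",*ce[i],.076,m)[:2]-c
    if st[i][4]>8: print(ce[i].round(),st[i][4],p.round(3),np.hypot(*p).round(3),np.degrees(np.arctan2(p[1],p[0])).round(0))
t=cams.snapshot("top")[190:265,190:260,::-1]
b=np.full((400,320,3),0,np.uint8);b[:300,:280]=cv2.resize(t,None,fx=4,fy=4)
cv2.imwrite("pics/m4.png",cv2.resize(np.hstack([im,b]),None,fx=.8,fy=.8))
```

```text
20.35 [ 0.4595931  -0.075954    0.23554112] [-4.04438359e-01  3.08305588e-01  1.81330965e+00  9.78135914e-05
  1.02021465e+00  1.07364185e+00]
[631.  42.] 647 [ 0.1   -0.306] 0.322 -72.0
[268.  35.] 46 [0.075 0.023] 0.079 17.0
[623. 146.] 973 [ 0.008 -0.333] 0.333 -89.0
[364. 145.] 30 [-0.014 -0.077] 0.078 -100.0
[234. 176.] 25 [-0.057  0.051] 0.076 138.0
[229. 236.] 20 [-0.124  0.056] 0.136 156.0
[501. 266.] 582 [-0.132 -0.246] 0.279 -118.0
```

View pics/m4.png

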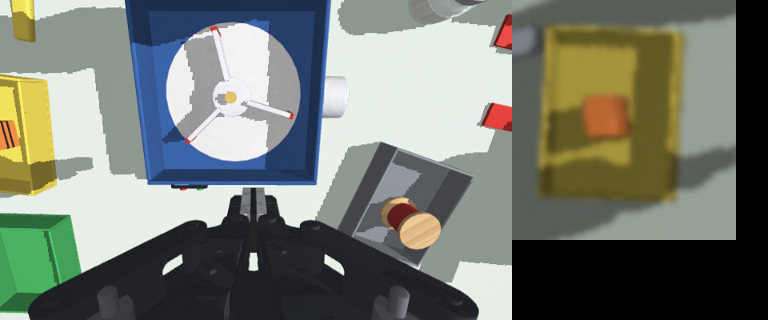

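The chock stands in the yellow tray. The paddles are at 17°, 138° and -100°, with red ends at full-image (268,35), (234,176) and (364,145), all about 78 mm from the axis as they should be. I'll lower the shut fingers beside the -100° paddle, then flick it toward +x.

Emit:
move_arm --targets '[{"dx":0.06,"dy":-0.4,"dz":-0.6,"rx":0,"ry":0,"rz":0},{"dx":0,"dy":-0.28,"dz":-0.9,"rx":0,"ry":0,"rz":0},{"dx":0,"dy":0,"dz":-0.9,"rx":0,"ry":0,"rz":0},{"dx":0,"dy":0,"dz":-0.9,"rx":0,"ry":0,"rz":0},{"dx":0,"dy":0,"dz":-0.9,"rx":0,"ry":0,"rz":0},{"dx":0,"dy":0,"dz":-0.9,"rx":0,"ry":0,"rz":0},{"dx":0,"dy":0,"dz":-0.8,"rx":0,"ry":0,"rz":0},{"dx":0,"dy":0,"dz":-0.7,"rx":0,"ry":0,"rz":0},{"dx":0,"dy":0,"dz":-0.5,"rx":0,"ry":0,"rz":0},{"dx":0,"dy":0,"dz":0,"rx":0,"ry":0,"rz":0}]'

```text
t: 21.7
tcp_pos: [0.4605, -0.0935, 0.0569]
tool_rot: [0.999, 0.046, -0.001, -0.001]
force: [0.2, -0.4, -0.6]
finger_gap: -0.0
gripper_force: 0.0
```

Emit:
move_arm --targets '[{"dx":1,"dy":0,"dz":0,"rx":0,"ry":0,"rz":0},{"dx":1,"dy":0,"dz":0,"rx":0,"ry":0,"rz":0},{"dx":0.2,"dy":0,"dz":1,"rx":0,"ry":0,"rz":0},{"dx":0,"dy":0,"dz":1,"rx":0,"ry":0,"rz":0},{"dx":0,"dy":0,"dz":1,"rx":0,"ry":0,"rz":0},{"dx":0,"dy":0,"dz":1,"rx":0,"ry":0,"rz":0},{"dx":0,"dy":0,"dz":0,"rx":0,"ry":0,"rz":0},{"dx":0,"dy":0,"dz":0,"rx":0,"ry":0,"rz":0},{"dx":0,"dy":0,"dz":0,"rx":0,"ry":0,"rz":0},{"dx":0,"dy":0,"dz":0,"rx":0,"ry":0,"rz":0}]'

```text
t: 22.95
tcp_pos: [0.5157, -0.0933, 0.1572]
tool_rot: [0.999, 0.046, -0.001, -0.0]
force: [0.4, 0.2, -0.1]
finger_gap: 0.002
gripper_force: 0.0
```

```bash
cat > rot.py <<'E'
from h import *
def ang(tag=None):
    m=cams.camera_model("wrist");t=sensors.sense()["t"];im=cams.snapshot("wrist")[:,:,::-1]
    if tag: cv2.imwrite(f"pics/{tag}.png",im)
    h=cv2.cvtColor(im,cv2.COLOR_BGR2HSV)
    o=cv2.inRange(h,(0,110,60),(7,255,255))|cv2.inRange(h,(173,110,60),(180,255,255))
    n,l,st,ce=cv2.connectedComponentsWithStats(o);r=[]
    for i in range(1,n):
        p=pix2w("wrist",*ce[i],.076,m)[:2]-[.516,-.043]
        if st[i][4]>5 and .065<np.hypot(*p)<.09: r.append(float(np.degrees(np.arctan2(p[1],p[0])).round(0)))
    return t,r
E
python3 -c "
from rot import *
for i in range(3): print(ang('w5' if i==0 else None))"
```

```text
(22.95, [-18.0, 99.0])
(23.0, [-12.0, 106.0])
(23.05, [-6.0, 112.0, -114.0])
```

The rotor is coasting at about 2.2 rad/s one second after the flick, which is enough. While it runs down, I'm taking the gripper back over the guard to its knob.

Emit:
move_arm --targets '[{"dx":-0.4,"dy":0.3,"dz":1,"rx":0,"ry":0,"rz":0},{"dx":0,"dy":0.3,"dz":1,"rx":0,"ry":0,"rz":0},{"dx":0,"dy":0.3,"dz":1,"rx":0,"ry":0,"rz":0},{"dx":0,"dy":0.3,"dz":1,"rx":0,"ry":0,"rz":0},{"dx":0,"dy":0.3,"dz":1,"rx":0,"ry":0,"rz":0},{"dx":0,"dy":0.3,"dz":1,"rx":0,"ry":0,"rz":0},{"dx":0,"dy":0.3,"dz":1,"rx":0,"ry":0,"rz":0},{"dx":0,"dy":0.3,"dz":1,"rx":0,"ry":0,"rz":0},{"dx":0,"dy":0.2,"dz":0.3,"rx":0,"ry":0,"rz":0},{"dx":0,"dy":0,"dz":0,"rx":0,"ry":0,"rz":0}]' --claw 70

```text
t: 24.35
tcp_pos: [0.506, -0.0283, 0.3654]
tool_rot: [0.999, 0.046, 0.0, 0.0]
force: [0.1, 0.4, -0.2]
finger_gap: 0.701
gripper_force: 0.0
```

Emit:
move_arm --targets '[{"dx":0,"dy":0,"dz":0,"rx":0,"ry":0,"rz":0},{"dx":0,"dy":0,"dz":0,"rx":0,"ry":0,"rz":0},{"dx":0,"dy":0,"dz":0,"rx":0,"ry":0,"rz":0},{"dx":0,"dy":0,"dz":0,"rx":0,"ry":0,"rz":0},{"dx":0,"dy":0,"dz":0,"rx":0,"ry":0,"rz":0},{"dx":0,"dy":0,"dz":0,"rx":0,"ry":0,"rz":0},{"dx":0,"dy":0,"dz":0,"rx":0,"ry":0,"rz":0},{"dx":0,"dy":0,"dz":0,"rx":0,"ry":0,"rz":0},{"dx":0,"dy":0,"dz":0,"rx":0,"ry":0,"rz":0},{"dx":0,"dy":0,"dz":0,"rx":0,"ry":0,"rz":0}]'

```text
t: 25.6
tcp_pos: [0.5062, -0.0285, 0.3655]
tool_rot: [0.999, 0.046, 0.0, -0.0]
force: [-0.5, -0.1, -0.1]
finger_gap: 0.699
gripper_force: 0.0
```

Emit:
move_arm --targets '[{"dx":0,"dy":0,"dz":0,"rx":0,"ry":0,"rz":0},{"dx":0,"dy":0,"dz":0,"rx":0,"ry":0,"rz":0},{"dx":0,"dy":0,"dz":0,"rx":0,"ry":0,"rz":0},{"dx":0,"dy":0,"dz":0,"rx":0,"ry":0,"rz":0},{"dx":0,"dy":0,"dz":0,"rx":0,"ry":0,"rz":0},{"dx":0,"dy":0,"dz":0,"rx":0,"ry":0,"rz":0},{"dx":0,"dy":0,"dz":0,"rx":0,"ry":0,"rz":0},{"dx":0,"dy":0,"dz":0,"rx":0,"ry":0,"rz":0},{"dx":0,"dy":0,"dz":0,"rx":0,"ry":0,"rz":0},{"dx":0,"dy":0,"dz":0,"rx":0,"ry":0,"rz":0}]'

```text
t: 26.85
tcp_pos: [0.5062, -0.0285, 0.3656]
tool_rot: [0.999, 0.046, -0.0, -0.0]
force: [0.6, 0.3, -0.6]
finger_gap: 0.7
gripper_force: 0.0
```

```bash
python3 -c "
from rot import *
print(sensors.sense()['tcp_pos'])
for i in range(6): print(ang('w6' if i==0 else None))"
```

```text
[ 0.50618466 -0.02850661  0.36555755]
(26.85, [16.0, -102.0, 134.0])
(26.9, [16.0, -102.0, 134.0])
(26.95, [16.0, -102.0, 134.0])
(27.0, [16.0, -102.0, 134.0])
(27.05, [16.0, -102.0, 134.0])
(27.1, [16.0, -102.0, 134.0])
```

The rotor has stopped: the paddle angles are unchanged over 0.25 s. I'm now re-gripping the knob at (0.679, -0.0285, 0.258).

Emit:
move_arm --targets '[{"dx":1,"dy":0,"dz":0,"rx":0,"ry":0,"rz":0},{"dx":1,"dy":0,"dz":0,"rx":0,"ry":0,"rz":0},{"dx":1,"dy":0,"dz":0,"rx":0,"ry":0,"rz":0},{"dx":1,"dy":0,"dz":0,"rx":0,"ry":0,"rz":0},{"dx":1,"dy":0,"dz":0,"rx":0,"ry":0,"rz":0},{"dx":1,"dy":0,"dz":0,"rx":0,"ry":0,"rz":0},{"dx":0.9,"dy":0,"dz":0,"rx":0,"ry":0,"rz":0},{"dx":0,"dy":0,"dz":-0.6,"rx":0,"ry":0,"rz":0},{"dx":0,"dy":0,"dz":-0.8,"rx":0,"ry":0,"rz":0},{"dx":0,"dy":0,"dz":-0.8,"rx":0,"ry":0,"rz":0}]'

```text
t: 28.4
tcp_pos: [0.6772, -0.0283, 0.3089]
tool_rot: [0.999, 0.046, -0.001, -0.0]
force: [0.7, 0.1, -0.7]
finger_gap: 0.699
gripper_force: 0.0
```

Emit:
move_arm --targets '[{"dx":0,"dy":0,"dz":-0.8,"rx":0,"ry":0,"rz":0},{"dx":0,"dy":0,"dz":-0.8,"rx":0,"ry":0,"rz":0},{"dx":0,"dy":0,"dz":-0.5,"rx":0,"ry":0,"rz":0},{"dx":0,"dy":0,"dz":0,"rx":0,"ry":0,"rz":0},{"dx":0,"dy":0,"dz":0,"rx":0,"ry":0,"rz":0},{"dx":0,"dy":0,"dz":0,"rx":0,"ry":0,"rz":0},{"dx":0,"dy":0,"dz":0,"rx":0,"ry":0,"rz":0},{"dx":0,"dy":0,"dz":0,"rx":0,"ry":0,"rz":0},{"dx":0,"dy":0,"dz":0,"rx":0,"ry":0,"rz":0},{"dx":0,"dy":0,"dz":0,"rx":0,"ry":0,"rz":0}]'

```text
t: 29.65
tcp_pos: [0.6787, -0.0285, 0.258]
tool_rot: [0.999, 0.046, -0.0, -0.0]
force: [0.1, -1.2, 0.2]
finger_gap: 0.702
gripper_force: 0.0
```

Emit:
move_arm --targets '[{"dx":0,"dy":0,"dz":0,"rx":0,"ry":0,"rz":0},{"dx":0,"dy":0,"dz":0,"rx":0,"ry":0,"rz":0},{"dx":0,"dy":0,"dz":0,"rx":0,"ry":0,"rz":0},{"dx":0,"dy":0,"dz":0,"rx":0,"ry":0,"rz":0},{"dx":0,"dy":0,"dz":0,"rx":0,"ry":0,"rz":0},{"dx":0,"dy":0,"dz":0,"rx":0,"ry":0,"rz":0},{"dx":0,"dy":0,"dz":0,"rx":0,"ry":0,"rz":0},{"dx":0,"dy":0,"dz":0,"rx":0,"ry":0,"rz":0},{"dx":0,"dy":0,"dz":0,"rx":0,"ry":0,"rz":0},{"dx":0,"dy":0,"dz":0,"rx":0,"ry":0,"rz":0}]' --claw 20 --newtons 50

```text
t: 30.9
tcp_pos: [0.6788, -0.0284, 0.2582]
tool_rot: [0.999, 0.046, 0.0, -0.0]
force: [-0.0, 0.5, 0.8]
finger_gap: 0.341
gripper_force: 49.9
```

Gripped again. I'm running the arc in reverse to shut the guard.

Emit:
move_arm --targets '[{"dx":-0.68,"dy":-0.06,"dz":0.16,"rx":0,"ry":0,"rz":0},{"dx":-0.7,"dy":-0.06,"dz":0.1,"rx":0,"ry":0,"rz":0},{"dx":-0.7,"dy":-0.07,"dz":0.04,"rx":0,"ry":0,"rz":0},{"dx":-0.7,"dy":-0.07,"dz":-0.03,"rx":0,"ry":0,"rz":0},{"dx":-0.7,"dy":-0.06,"dz":-0.09,"rx":0,"ry":0,"rz":0},{"dx":-0.69,"dy":-0.06,"dz":-0.16,"rx":0,"ry":0,"rz":0},{"dx":-0.67,"dy":-0.06,"dz":-0.22,"rx":0,"ry":0,"rz":0},{"dx":-0.65,"dy":-0.06,"dz":-0.28,"rx":0,"ry":0,"rz":0},{"dx":-0.62,"dy":-0.06,"dz":-0.34,"rx":0,"ry":0,"rz":0},{"dx":-0.58,"dy":-0.05,"dz":-0.39,"rx":0,"ry":0,"rz":0}]'

```text
t: 32.15
tcp_pos: [0.5131, -0.0435, 0.2288]
tool_rot: [0.999, 0.046, 0.003, -0.0]
force: [3.4, 3.4, 3.0]
finger_gap: 0.335
gripper_force: 54.0
```

Emit:
move_arm --targets '[{"dx":-0.55,"dy":-0.05,"dz":-0.44,"rx":0,"ry":0,"rz":0},{"dx":-0.5,"dy":-0.05,"dz":-0.49,"rx":0,"ry":0,"rz":0},{"dx":-0.46,"dy":-0.04,"dz":-0.54,"rx":0,"ry":0,"rz":0},{"dx":-0.41,"dy":-0.04,"dz":-0.58,"rx":0,"ry":0,"rz":0},{"dx":-0.35,"dy":-0.03,"dz":-0.61,"rx":0,"ry":0,"rz":0},{"dx":-0.3,"dy":-0.03,"dz":-0.64,"rx":0,"ry":0,"rz":0},{"dx":-0.24,"dy":-0.02,"dz":-0.66,"rx":0,"ry":0,"rz":0},{"dx":0,"dy":0,"dz":-0.04,"rx":0,"ry":0,"rz":0},{"dx":0,"dy":0,"dz":0,"rx":0,"ry":0,"rz":0},{"dx":0,"dy":0,"dz":0,"rx":0,"ry":0,"rz":0}]'

```text
t: 33.4
tcp_pos: [0.4412, -0.05, 0.1299]
tool_rot: [0.999, 0.046, 0.0, 0.0]
force: [-3.9, 3.3, 22.6]
finger_gap: 0.342
gripper_force: 60.4
```

The guard pushes back with 23 N at the same height where it was first gripped, so it is on its stop. I'm releasing and retreating.

Emit:
move_arm --targets '[{"dx":0,"dy":0,"dz":0,"rx":0,"ry":0,"rz":0},{"dx":0,"dy":0,"dz":0,"rx":0,"ry":0,"rz":0},{"dx":0,"dy":0,"dz":0,"rx":0,"ry":0,"rz":0},{"dx":0,"dy":0,"dz":0,"rx":0,"ry":0,"rz":0},{"dx":0,"dy":0,"dz":0.5,"rx":0,"ry":0,"rz":0},{"dx":0,"dy":0,"dz":0.8,"rx":0,"ry":0,"rz":0},{"dx":0,"dy":0,"dz":1,"rx":0,"ry":0,"rz":0},{"dx":0,"dy":0,"dz":1,"rx":0,"ry":0,"rz":0},{"dx":0,"dy":0,"dz":0.7,"rx":0,"ry":0,"rz":0},{"dx":0,"dy":0,"dz":0,"rx":0,"ry":0,"rz":0}]' --claw 70

```text
t: 34.65
tcp_pos: [0.4421, -0.0506, 0.2295]
tool_rot: [0.999, 0.046, 0.002, 0.001]
force: [0.0, -0.6, -0.1]
finger_gap: 0.701
gripper_force: 0.0
```

Run:
```python
from h import *
print(sensors.sense()["t"]);m=cams.camera_model("wrist")
w=cams.snapshot("wrist")[:,:,::-1];s=cams.snapshot("side")[:,:,::-1]
print("knob if shut",w2pix("wrist",[.4405,-.05,.146],m))
cv2.imwrite("pics/m7.png",np.hstack([cv2.resize(w,(400,250)),cv2.resize(s[150:350,200:440],(400,333))[:250]]))
# rim gap: knob blob position
g=cv2.cvtColor(w,cv2.COLOR_BGR2GRAY)
```

```text
34.65
knob if shut (np.float64(314.5627843337975), np.float64(206.55220288499905))
```

View pics/m7.png

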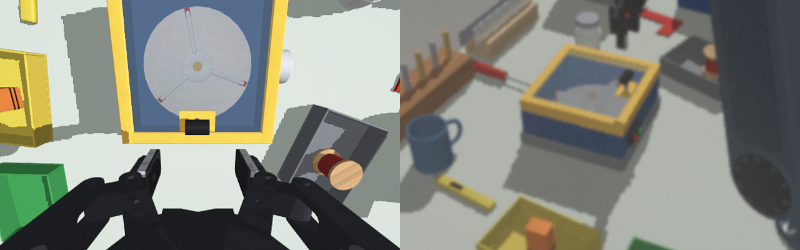

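The guard lies flat on the rim with the knob at (197,127) in the half-size wrist view, close to the shut prediction of (197,129). The chock is in the yellow tray and the rotor is still, so I'm handing in.

```bash
python3 -c "
from station import order
print(order.sign_off())"
```

```text
the job is handed in; nothing more can be done
None
```

The job is handed in at about 35 s of the 72 s: the chock is in the yellow tray, the flicked rotor coasted (by its measured slowdown, over 3 s) and stopped with the guard up, and the guard is shut; sign-off gave no verdict.

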